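# Feed a disc and hold the press at its set mark

## Task

Bond the next spacer disc with the bench applicator: swing its red-knobbed feed lever all the way to its stop and let go so that it springs fully back, then press the blue plunger cap down until the white ring below it is level with the red pointer on the scale beside it, and keep it held there. The program finishes while still holding the plunger down, because the glue needs the pressure. Do not push well past the pointer, do not shift the pointer, and leave the things standing round the applicator where they are.

Things in the scene. Friction and masses are not known exactly. Their poses are not given: they have to be found in the camera images.
- applicator: Bench disc applicator, bolted down: grey base plate 140 mm (x) x 170 mm (y) x 14 mm with a sprung press on its +y half and a white feed housing with a lever on its -y half. Origin: centre of the underside; its x axis points to the rear (the back column), y to the press side, z up. Press axis at x=0, y=+42 mm, lever pivot at x=0, y=-42 mm. Highest fixed part 124 mm (the scale post, at y=+82 mm).
- lever_pivot (a point): Point on the lever's upright pivot axis, at mid thickness of the lever arm, 98 mm above the work surface.
- lever_knob (a point): Centre of the top of the feed lever's upright red knob: a round pin 18 mm in diameter and 30 mm tall (from 107 to 137 mm above the work surface), 85 mm from the pivot axis. The flat steel arm below it tops out at 102 mm. Clear space around the knob on the sides away from the pivot.
- feed_lever (a joint): Feed lever angle in rad, swinging level about the upright pivot: 0 at rest (knob out to the -y side of the applicator and 0.45 rad toward its rear), grows as the knob is swung forward (toward the applicator's -x; clockwise from above) up to the stop at 0.90. A spring returns it to 0; it takes about 1.4 N at the knob to start and 3.5 N at the stop.
- plunger (a joint): Plunger travel in m: 0 at rest (up), grows as it is pressed straight down, bottoms at 0.030. Sprung: about 2 N to start, 0.4 N more per mm; it rises again when let go.
- plunger_top (a point): Centre of the flat top of the blue plunger cap (40 mm in diameter, flat part 30 mm), 150 mm above the work surface at rest; moves with the plunger.
- plunger_ring (a point): Centre of the white index ring (48 mm in diameter, 3 mm thick, this point at mid thickness) on the plunger, 32 mm below the cap's top; 118 mm above the work surface at rest.
- pointer (a joint): Setting of the red pointer in m, a stiff slide on the white scale post at the +y side of the plunger, differing from job to job between 0.010 and 0.022: its value is the plunger travel at which the white ring is level with the pointer. It is to be left as set.
- pointer_tip (a point): Tip of the red pointer (a bar 26 mm wide and 5 mm thick with a 3 mm nose, across the front of the white scale plate) at mid thickness, beside the rim of the plunger's ring; 118 mm above the work surface less the setting.
- tape_amber: Loose roll of amber tape lying flat, 66 mm in diameter, 20 mm high, to the +y side of the applicator. Origin: centre of underside. Leave it alone.
- cap_orange: Loose orange cap, 45 mm in diameter, 31 mm high, to the +y side of the applicator. Origin: centre of underside. Leave it alone.
- grey_can: Loose grey can, 48 mm in diameter, 58 mm high, in front of the applicator. Origin: centre of underside. Leave it alone.

How it is judged:
On the way, in this order (a step that is already met when the one before it is completed fails the run):
1. the feed lever is swung to its stop with the plunger up (value of joint feed_lever above 0.84 rad and value of joint plunger below 0.004 m), for 0.1 s.
2. the feed lever is let go and back at rest, the plunger still up (value of joint feed_lever below 0.06 rad and value of joint plunger below 0.004 m and contact force between each of the arm, the fingers and feed_lever below 0.3 N), for 0.1 s.
3. the plunger is held with its ring level with the pointer (z of plunger_ring in the frame of pointer_tip between -0.004 and 0.004 m), for 0.8 s.
At the end, for the whole second after the job is handed in: The robot is still pressing the plunger (more than 2 N), steady, with the white ring within 4 mm of the pointer's height, and the feed lever is back at rest (under 0.06 rad) (all of step 3 and contact force between any of the fingers, the arm and plunger above 2 N and value of joint feed_lever below 0.06 rad and velocity of joint plunger between -0.01 and 0.01 m/s); the arm keeps its last pose, push and grip.
It fails at once if the plunger is pushed more than 7 mm past the pointer (z of plunger_ring in the frame of pointer_tip below -0.007 m).
It fails at once if the pointer is shifted more than 3 mm from its setting (distance of pointer_tip from where it was at the start of the episode above 0.003 m).
It fails at once if a bystander is moved more than 20 mm (distance of any of tape_amber, cap_orange, grey_can from where it was at the start of the episode above 0.02 m).
It also fails if it takes over 45 s, if anything falls off the work surface, if the arm or the gripper's body presses on something with over 40 N, if the wrist force passes 120 N, or if a joint passes its speed limit or range.

## Robot

A 6-joint arm with a two-finger parallel gripper is mounted at the origin on a cart in front of the work surface, level with it; the furniture and walls round the work are solid. World frame = base frame: x ahead of the robot, y to its left, z up, the work surface at z = 0. Lengths are in m, angles in rad, forces in N, time in s.
With the tool pointing down it reaches from about 0.3 to 0.775 m from the base axis. Payload 14.6 kg.
Tool frame: the origin (TCP) lies on the centre line of the jaws, within the pads' length; the fingertips stand ctrl.tcp_to_tips ahead of it and the grasp point (between the pads) lies 2 mm behind it (ctrl.tcp_to_tips is the distance from the TCP to the fingertips, in m); z points along the fingers, y is the line along which they close (so a half turn about z gives the same grasp; the last joint's range is limited). The gripper opens to 94 mm and grips with 3 to 60 N. Pads are 16 mm wide; open, the fingers measure 119 mm over their backs; the gripper's body (75 mm by 177 mm) begins 78 mm behind the grasp point.
Start: joints at [1.135, 0.3, 1.521, -0, 1.321, -0.067], TCP at [0.198, 0.513, 0.222] pointing down, gripper open.
Joint ranges: [-3.03, 3.03], [-0.79, 2.21], [0.23, 2.52], [-1.04, 4.18], [0, 3.07], [-2.55, 2.55]. Speed limits (rad/s): [2.22, 2.22, 2.57, 3.14, 3.14, 3.14].

## Interface

Orientations are given as [roll, pitch, yaw] about the fixed x, y, z axes, in that order (R = Rz(yaw) Ry(pitch) Rx(roll)).
In Python, from station import telemetry, viewer, hand_in, ctrl gives the robot as it stands.
- The arm moves only by the tool step_arm, never from a script. Its argument "plan" is a list of rows, each an object of numbers: "dx", "dy", "dz": the shift along the tool's x, y, z scaled (see below); "rx", "ry", "rz": the turn, a rotation vector about the tool's x, y, z scaled (see below); "claw": the closure, from 0 (fully open) to 1 (shut). In form: [{"dx": .., "dy": .., "dz": .., "rx": .., "ry": .., "rz": .., "claw": ..}, ...]. A call has 1 to 10 rows; each row shifts and turns the commanded pose from where the row before left it, along the tool's axes as they then stand; what a row does not reach is not made up. The controller multiplies each number of a shift by 0.1 m and each number of a turn by 90 degrees. A row lasts 1/10 s, in which the tool goes at most 50 mm and 8.59 degrees, less where a joint would pass 70% of its speed; a pose out of reach is approached as far as the arm can. A call with a number of a shift or a turn outside -1 to 1 is refused whole. A call with a gripper value outside its range is refused whole. The fingers move at their own pace and stop on an object; "grip_force" is the grip in N (left out, the last holds). Time passes only in rows, so rows that do not move let the fingers close. It gives the time, the measured TCP pose, the force, the opening and the grip force at its end, in the units of the state.
- telemetry.get_obs(): the state, without advancing time (a new reading comes with each control period).
- viewer.camera(name): name is "side" or "top" or "wrist"; returns a dict with "img" (480x640x3 uint8, red, green, blue), "z_map" (480x640 float32, m along the optical axis (not along the pixel's ray), 0 where there is no reading), "fx", "fy", "cx", "cy" (pixels), "dist" ([k1, k2, p1, p2, k3] as OpenCV has them; the pictures are not rectified), "R" (3x3) and "t" (3): a world point X has camera coordinates R X + t; the wrist camera has in their place "tool_from_camera" (4x4, takes a point from camera to tool coordinates, whose origin is the TCP and whose axes are the flange's). Camera axes: x right, y down, z forward; pixel columns grow to the right and rows downward; lengths in m; the calibration is good to about 2 mm. A picture is of the moment at which its call begins: read the wrist's pose just before it.
- hand_in(): hands the job in; it is judged then, once.
Trained networks look in a picture, given as the dict that the camera call returned (one of the last four; its "shot" number tells which), for a name from the list of things; names that differ only in an ending like _2 or _b are one class to them, and where a whole thing is asked for, a point or a joint stands for the part that bears it (a point fixed in the world has none). Each returns a list of dicts, best first, with "score" (0 to 1); they miss things now and then, are a little off and sometimes report something else, mostly with a low value. They report only what shows in the picture. A call takes as long as a camera call.
- viewer.recognise(target, picture): "rect" ([left, top, right, bottom] in pixels, round what is visible of it).
The state is a dict: "time_s": time; "qpos": joint angles; "joint_vel": joint speeds; "tau": joint torques, N m; "ee_pos": TCP position; "eef_rot": TCP orientation; "force": force on the tool from outside, world axes, zero at the start; "moment": the same for the moment, N m; "grip_width": finger opening in m; "grip_force": force on a finger pad.
Only numpy, scipy, OpenCV 4.12 (cv2) and the standard library are available. Lean on these libraries where they do the work, as an engineer would, in place of code of your own. Each camera call takes 0.05 s, during which the arm holds its last target. There are 200 camera calls.

## Working session

There is one attempt and no reset: what is moved stays moved. The work goes in short steps, Python scripts to look and compute and a tool call to move; the robot and the scene stay as the last step left them, time stands still between calls to the robot, and variables do not carry over. Pictures are saved under pics/ and viewed, at most 10 in all, crops included, and the job is handed in when it is done.

Besides the shell and the picture viewer there is one more tool, called in YAML: its name, and indented under it one key for each argument. step_arm: Moves the arm, as the interface text tells. Shifts and turns lie within -1 to 1; 1 stands for 0.1 m of shift or 90 degrees of turn. Its arguments: {"type":"object","properties":{"plan":{"type":"array"},"grip_force":{"type":"number"}},"required":["plan"]}

```bash
mkdir -p pics && cat > h.py <<'E'
from station import telemetry, viewer, hand_in, ctrl
import numpy as np, cv2
def world(p,u,v,z=None):
    K=np.array([[p['fx'],0,p['cx']],[0,p['fy'],p['cy']],[0,0,1]])
    if z is None:
        w=p['z_map'][max(0,int(v)-2):int(v)+3,max(0,int(u)-2):int(u)+3]; w=w[w>0]
        z=np.median(w) if w.size else np.nan
    n=cv2.undistortPoints(np.array([[[u,v]]],float),K,np.array(p['dist'],float))[0,0]
    return np.array(p['R']).T@(np.array([n[0]*z,n[1]*z,z])-np.array(p['t']))
E
python3 - <<'E'
from h import *
print(ctrl.tcp_to_tips, telemetry.get_obs())
for c in ('side','top'):
    p=viewer.camera(c); cv2.imwrite(f'pics/{c}0.png',p['img'][:,:,::-1])
    print(c,'cam at',-np.array(p['R']).T@np.array(p['t']))
    for n in ['applicator','lever_knob','plunger_top','plunger_ring','pointer_tip','tape_amber','cap_orange','grey_can']:
        for r in viewer.recognise(n,p)[:2]:
            a=r['rect']; print(n,round(r['score'],2),np.round(a),world(p,(a[0]+a[2])/2,(a[1]+a[3])/2).round(4))
E
```

```text
0.017 {'time_s': 0.0, 'qpos': array([ 1.13536050e+00,  3.00468965e-01,  1.52164925e+00, -2.07682998e-05,
        1.32071960e+00, -6.66084563e-02]), 'joint_vel': array([-8.24069179e-04,  2.79807699e-05, -1.63141160e-04,  8.44218275e-04,
       -8.48295759e-04, -7.72786947e-04]), 'tau': array([-2.60705401e-04, -5.31807518e+01, -3.52745819e+01,  7.08202645e-02,
        2.43411079e-02, -1.21746898e-04]), 'ee_pos': array([0.19818208, 0.51275724, 0.22185867]), 'eef_rot': array([-3.14034892e+00, -6.28053421e-05,  2.77277039e+00]), 'force': array([ 0.54057363,  0.91013564, -0.49015871]), 'moment': array([ 0.0056461 , -0.05246873, -0.01280208]), 'grip_force': 0.0, 'grip_width': 0.09388878888267674}
side cam at [ 0.31372046 -0.31566584  0.62367693]
applicator 0.83 [280. 218. 358. 342.] [0.4625 0.2649 0.1021]
applicator 0.56 [240. 274. 268. 307.] [0.3616 0.3315 0.043 ]
lever_knob 0.87 [316. 269. 354. 310.] [0.4811 0.2361 0.1023]
plunger_top 0.96 [305. 215. 331. 251.] [0.4789 0.3385 0.1419]
plunger_ring 0.57 [304. 217. 330. 254.] [0.4776 0.3391 0.1367]
tape_amber 0.83 [286. 234. 310. 262.] [0.4724 0.4816 0.0048]
cap_orange 0.44 [332. 239. 351. 246.] [0.5558 0.444  0.0314]
top cam at [0.35996005 0.33350092 0.94605028]
applicator 0.85 [296. 211. 437. 298.] [0.4658 0.2938 0.0868]
lever_knob 0.57 [372. 234. 435. 262.] [0.4736 0.2324 0.1014]
plunger_top 0.66 [315. 227. 342. 259.] [0.4786 0.3563 0.1511]
plunger_ring 0.63 [314. 228. 342. 254.] [0.4823 0.3577 0.1512]
plunger_ring 0.37 [296. 210. 437. 301.] [0.4645 0.2944 0.0867]
tape_amber 0.97 [256. 242. 292. 275.] [0.4744 0.4649 0.0009]
cap_orange 0.97 [268. 203. 294. 228.] [0.5511 0.4471 0.0306]
grey_can 0.67 [324. 307. 347. 330.] [0.3593 0.3502 0.0577]
grey_can 0.42 [370. 232. 436. 262.] [0.4752 0.2335 0.1024]
```

```bash
python3 - <<'E'
from h import *
import cv2
t=cv2.imread('pics/top0.png')[190:350,230:460]; s=cv2.imread('pics/side0.png')[200:350,230:380]
t=cv2.resize(t,(460,320),interpolation=3)
cv2.imwrite('pics/t1.png',cv2.resize(t,None,fx=1.7,fy=1.7)); cv2.imwrite('pics/s1.png',cv2.resize(s,(600,600),interpolation=2))
p=viewer.camera('top'); hsv=cv2.cvtColor(p['img'],cv2.COLOR_RGB2HSV)
red=((hsv[...,0]<8)|(hsv[...,0]>172))&(hsv[...,1]>120)&(hsv[...,2]>60)
blue=(abs(hsv[...,0].astype(int)-110)<15)&(hsv[...,1]>120)
for nm,m in (('red',red),('blue',blue)):
    n,l,st,ce=cv2.connectedComponentsWithStats(m.astype('uint8'))
    for i in range(1,n):
        if st[i,4]>12:
            q=np.median([world(p,u,v) for v,u in np.argwhere(l==i)],axis=0); print(nm,st[i],ce[i].round(1),q.round(4))
E
```

```text
red [ 70  95  23  42 341] [ 85.3 117.9] [0.7374 0.8071 0.0762]
red [424 232  11  11  91] [428.8 237. ] [0.4852 0.1943 0.1375]
red [297 243  17   7  73] [304.5 246.4] [0.4816 0.3994 0.1024]
blue [    0     0   640   480 70830] [344.1 312.7] [ 0.1862  0.0417 -0.7992]
blue [318 230  23  23 414] [328.6 241.1] [0.4819 0.3562 0.1503]
blue [ 55 264  30  43 387] [ 69.6 284.5] [0.434  0.8559 0.015 ]
blue [224 278  25  48 441] [236.3 302. ] [0.3941 0.5341 0.0156]
blue [ 511  400  129   80 3036] [597.3 423.9] [ 0.0058 -0.5227 -0.7983]
blue [184 432  60  27 296] [214.2 445.5] [0.2049 0.5151 0.319 ]
```

View pics/t1.png

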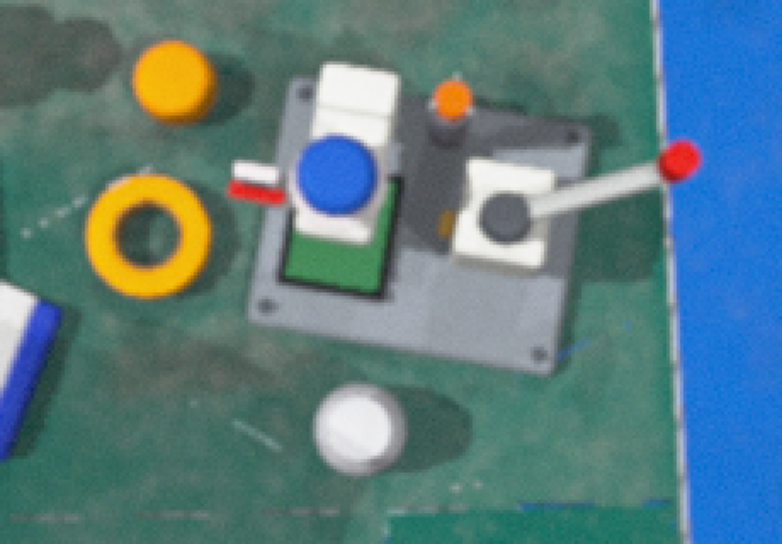

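View pics/s1.png

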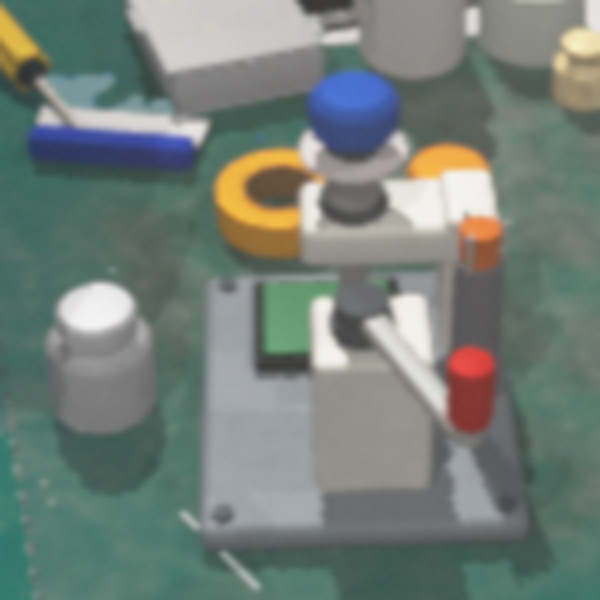

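The top view shows the knob at (428.8, 237), the cap at (328.6, 241), and the red pointer bar at (304.5, 246). The side view shows the knob at rest with clear space behind it, but the pointer is hidden. Next I'll refine using the known heights.

```bash
cat >> h.py <<'E'
def atz(p,u,v,h):
    a=world(p,u,v,0.3); b=world(p,u,v,1.0); return a+(b-a)*(h-a[2])/(b[2]-a[2])
def comps(p,mn=12):
    hsv=cv2.cvtColor(p['img'],cv2.COLOR_RGB2HSV)
    red=((hsv[...,0]<8)|(hsv[...,0]>172))&(hsv[...,1]>120)&(hsv[...,2]>60)
    blue=(abs(hsv[...,0].astype(int)-110)<15)&(hsv[...,1]>120)
    for nm,m in (('red',red),('blue',blue)):
        n,l,st,ce=cv2.connectedComponentsWithStats(m.astype('uint8'))
        for i in range(1,n):
            if st[i,4]>mn: yield nm,st[i],ce[i],np.array([world(p,u,v) for v,u in np.argwhere(l==i)])
def wrist():
    from scipy.spatial.transform import Rotation as Ro
    o=telemetry.get_obs(); p=viewer.camera('wrist')
    T=np.eye(4); T[:3,:3]=Ro.from_euler('xyz',o['eef_rot']).as_matrix(); T[:3,3]=o['ee_pos']
    I=np.linalg.inv(T@np.array(p['tool_from_camera'])); p['R']=I[:3,:3]; p['t']=I[:3,3]; return p
E
python3 - <<'E'
from h import *
p=viewer.camera('top')
kn=atz(p,428.8,237,.135); pl=atz(p,328.6,241.1,.149)
print('knob',kn,'pl',pl)
# applicator yaw from plunger+knob: knob = pl + Rz(yaw) @ ([0,-.084]+.085*[sin.45,-cos.45])
d=np.array([.085*np.sin(.45),-.084-.085*np.cos(.45)]); e=(kn-pl)[:2]
yaw=np.arctan2(e[1],e[0])-np.arctan2(d[1],d[0]); print('len',np.linalg.norm(d),np.linalg.norm(e),'yaw',np.degrees(yaw))
R=np.array([[np.cos(yaw),-np.sin(yaw)],[np.sin(yaw),np.cos(yaw)]])
piv=pl[:2]+R@[0,-.084]; print('pivot',piv, 'seen', atz(p,378.5,253.8,.11))
for th in (0,.3,.6,.9):
    a=.45-th; print(th,piv+R@(.085*np.array([np.sin(a),-np.cos(a)])),'tangent',R@[-np.cos(a),-np.sin(a)])
w=wrist(); cv2.imwrite('pics/w0.png',w['img'][:,:,::-1]); print('wristcam',w['tool_from_camera'])
for nm,st,ce,q in comps(p):
    if st[0]>290 and st[0]<430: print(nm,ce,np.percentile(q[:,2],[10,25,50,75,90]).round(4))
E
```

```text
knob [0.48563242 0.19397571 0.135     ] pl [0.48195746 0.35637719 0.149     ]
len 0.16474035517017752 0.16244305790934999 yaw -11.672828893872488
pivot [0.46496233 0.2741144 ] seen [0.4638716 0.2748932 0.11     ]
0 [0.48568439 0.191679  ] tangent [-0.96982832 -0.24378888]
0.3 [0.46039754 0.18923706] tangent [-0.99855693  0.05370345]
0.6 [0.43551845 0.19437697] tangent [-0.93808742  0.34639861]
0.9 [0.4132695  0.20663959] tangent [-0.79382135  0.60815102]
wristcam [[-8.56951666e-04 -9.61335999e-01 -2.75376764e-01  7.84996638e-02]
 [ 9.99999632e-01 -8.11011110e-04 -2.80696069e-04 -7.00861436e-04]
 [ 4.65096210e-05 -2.75376903e-01  9.61336340e-01 -1.62262197e-01]
 [ 0.00000000e+00  0.00000000e+00  0.00000000e+00  1.00000000e+00]]
red [428.76923077 237.02197802] [0.126  0.135  0.1371 0.1377 0.138 ]
red [304.54794521 246.39726027] [0.0847 0.1017 0.1028 0.1037 0.1047]
blue [328.51094891 241.10218978] [0.1476 0.1491 0.1503 0.1508 0.1511]
blue [388.05263158 338.31578947] [0.001  0.0011 0.0013 0.002  0.0024]
```

step_arm:
  plan:
    - {"rz": -0.052,"claw": 1}
    - {"rz": -0.052,"claw": 1}
    - {"dx": -0.384,"dy": -0.254,"claw": 1}
    - {"dx": -0.384,"dy": -0.254,"claw": 1}
    - {"dx": -0.384,"dy": -0.254,"claw": 1}
    - {"dx": -0.384,"dy": -0.254,"claw": 1}
    - {"dx": -0.384,"dy": -0.254,"claw": 1}
    - {"dx": -0.384,"dy": -0.254,"claw": 1}
    - {"dx": -0.384,"dy": -0.254,"claw": 1}
    - {"dx": -0.384,"dy": -0.254,"claw": 1}
  grip_force: 20

```text
$.plan[0]: bad value
```

step_arm:
  plan:
    - {"dx": -0.384,"dy": -0.254,"claw": 1}
    - {"dx": -0.384,"dy": -0.254,"claw": 1}
    - {"claw": 1}
    - {"claw": 1}

```text
$.plan[0]: bad value
```

step_arm:
  plan:
    - {"dx": 0,"dy": 0,"dz": 0,"rx": 0,"ry": 0,"rz": -0.052,"claw": 1}
    - {"dx": 0,"dy": 0,"dz": 0,"rx": 0,"ry": 0,"rz": -0.052,"claw": 1}
    - {"dx": -0.384,"dy": -0.254,"dz": 0,"rx": 0,"ry": 0,"rz": 0,"claw": 1}
    - {"dx": -0.384,"dy": -0.254,"dz": 0,"rx": 0,"ry": 0,"rz": 0,"claw": 1}
    - {"dx": -0.384,"dy": -0.254,"dz": 0,"rx": 0,"ry": 0,"rz": 0,"claw": 1}
    - {"dx": -0.384,"dy": -0.254,"dz": 0,"rx": 0,"ry": 0,"rz": 0,"claw": 1}
    - {"dx": -0.384,"dy": -0.254,"dz": 0,"rx": 0,"ry": 0,"rz": 0,"claw": 1}
    - {"dx": -0.384,"dy": -0.254,"dz": 0,"rx": 0,"ry": 0,"rz": 0,"claw": 1}
    - {"dx": -0.384,"dy": -0.254,"dz": 0,"rx": 0,"ry": 0,"rz": 0,"claw": 1}
    - {"dx": -0.384,"dy": -0.254,"dz": 0,"rx": 0,"ry": 0,"rz": 0,"claw": 1}
  grip_force: 20

```text
time_s: 2.05
ee_pos: [0.4587, 0.2499, 0.2227]
eef_rot: [3.141, 0.0, 2.936]
force: [1.9, 1.0, 0.3]
grip_width: 0.0174
grip_force: 0.0
```

step_arm:
  plan:
    - {"dx": -0.384,"dy": -0.254,"dz": 0,"rx": 0,"ry": 0,"rz": 0,"claw": 1}
    - {"dx": -0.384,"dy": -0.254,"dz": 0,"rx": 0,"ry": 0,"rz": 0,"claw": 1}
    - {"dx": 0,"dy": 0,"dz": 0,"rx": 0,"ry": 0,"rz": 0,"claw": 1}
    - {"dx": 0,"dy": 0,"dz": 0,"rx": 0,"ry": 0,"rz": 0,"claw": 1}
    - {"dx": 0,"dy": 0,"dz": 0,"rx": 0,"ry": 0,"rz": 0,"claw": 1}

```text
time_s: 2.55
ee_pos: [0.5219, 0.1867, 0.2225]
eef_rot: [3.141, -0.0, 2.937]
force: [-0.8, -0.3, 0.1]
grip_width: 0.0002
grip_force: 0.0
```

```bash
python3 - <<'E'
from h import *
w=wrist(); cv2.imwrite('pics/w1.png',w['img'][:,:,::-1])
print(telemetry.get_obs()['ee_pos'])
for nm,st,ce,q in comps(w,150): print(nm,st,ce,np.nanmedian(q,axis=0).round(4))
E
```

```text
[0.52173913 0.18690784 0.22254539]
red [310 185  23  27 487] [320.66324435 197.90554415] [0.4865 0.1914 0.1365]
blue [   0    0  173  148 9199] [56.25241874 43.4206979 ] [-0.0628 -0.6194 -0.7999]
blue [ 603    0   37   77 1544] [621.54339378  37.10492228] [0.4025 0.5291 0.0148]
blue [   48    53   279   276 36956] [215.7307609  192.87817946] [ 0.5544 -0.1464 -0.7999]
blue [ 513  124   62   56 2770] [543.74296029 150.87761733] [0.483  0.3498 0.1493]
blue [317 400  12  42 327] [322.11314985 420.55963303] [ 1.5973 -0.0378 -0.7988]
```

View pics/w1.png

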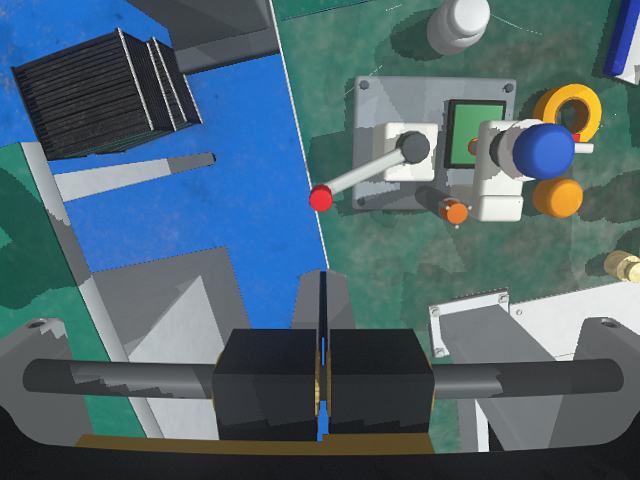

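The wrist view shows the closed fingers at (322, 300), in line behind the knob at (320, 198) and consistent with the measured position. Now I'll descend, then push.

step_arm:
  plan:
    - {"dx": 0,"dy": 0,"dz": 0.31,"rx": 0,"ry": 0,"rz": 0,"claw": 1}
    - {"dx": 0,"dy": 0,"dz": 0.31,"rx": 0,"ry": 0,"rz": 0,"claw": 1}
    - {"dx": 0,"dy": 0,"dz": 0.31,"rx": 0,"ry": 0,"rz": 0,"claw": 1}
    - {"dx": 0,"dy": 0,"dz": 0,"rx": 0,"ry": 0,"rz": 0,"claw": 1}
    - {"dx": 0,"dy": 0,"dz": 0,"rx": 0,"ry": 0,"rz": 0,"claw": 1}

```text
time_s: 3.1
ee_pos: [0.5223, 0.1868, 0.1305]
eef_rot: [3.141, 0.0, 2.937]
force: [0.4, 0.6, -0.5]
grip_width: 0.0004
grip_force: 0.0
```

step_arm:
  plan:
    - {"dx": 0.1,"dy": -0.01,"dz": 0,"rx": 0,"ry": 0,"rz": 0,"claw": 1}
    - {"dx": 0.1,"dy": -0.01,"dz": 0,"rx": 0,"ry": 0,"rz": 0,"claw": 1}
    - {"dx": 0.12,"dy": -0.04,"dz": 0,"rx": 0,"ry": 0,"rz": 0,"claw": 1}
    - {"dx": 0.12,"dy": -0.04,"dz": 0,"rx": 0,"ry": 0,"rz": 0,"claw": 1}
    - {"dx": 0.12,"dy": 0,"dz": 0,"rx": 0,"ry": 0,"rz": 0,"claw": 1}
    - {"dx": 0.12,"dy": 0,"dz": 0,"rx": 0,"ry": 0,"rz": 0,"claw": 1}
    - {"dx": 0.12,"dy": 0.04,"dz": 0,"rx": 0,"ry": 0,"rz": 0,"claw": 1}
    - {"dx": 0.06,"dy": 0.03,"dz": 0,"rx": 0,"ry": 0,"rz": 0,"claw": 1}
    - {"dx": 0,"dy": 0,"dz": 0,"rx": 0,"ry": 0,"rz": 0,"claw": 1}
    - {"dx": 0,"dy": 0,"dz": 0,"rx": 0,"ry": 0,"rz": 0,"claw": 1}

```text
time_s: 4.1
ee_pos: [0.4377, 0.2008, 0.1295]
eef_rot: [3.142, 0.0, 2.937]
force: [2.5, -2.1, 1.3]
grip_width: 0.0006
grip_force: 1.6
```

```bash
python3 - <<'E'
from h import *
p=viewer.camera('top'); cv2.imwrite('pics/t2.png',cv2.resize(p['img'][170:350,230:470,::-1],None,fx=3,fy=3))
w=wrist(); cv2.imwrite('pics/w2.png',w['img'][:,:,::-1])
for q in (p,w):
  for nm,st,ce,x in comps(q,15):
    if nm=='red': print(st,ce,np.nanmedian(x,axis=0).round(4))
print(telemetry.get_obs()['force'])
E
```

```text
[ 70  95  23  42 341] [ 85.36070381 117.86510264] [0.7372 0.8069 0.0764]
[297 243  17   7  74] [304.48648649 246.41891892] [0.4815 0.3994 0.1029]
[ 304  238   35   47 1336] [320.6489521  261.10254491] [0.4175 0.2028 0.1363]
[623 270  17  13 137] [633.6350365  275.13138686] [0.4799 0.3929 0.1026]
[ 3.0187423  -2.44573293  2.64985507]
```

View pics/w2.png

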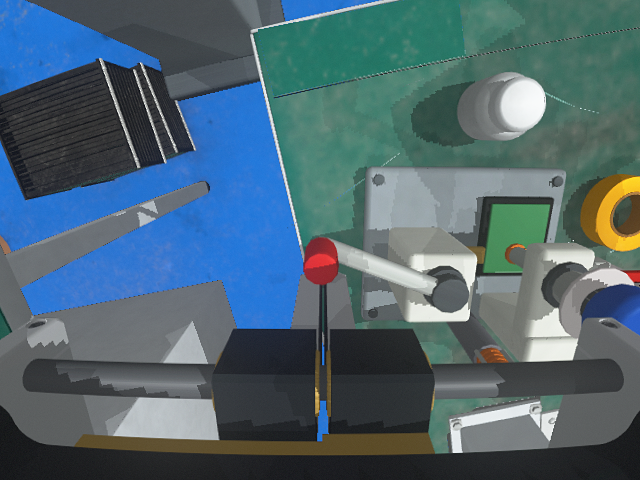

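The wrist view shows the fingertips against the knob at (320, 261), with the lever at about 0.83 rad. I'll push the last few mm.

step_arm:
  plan:
    - {"dx": 0.03,"dy": 0.02,"dz": 0,"rx": 0,"ry": 0,"rz": 0,"claw": 1}
    - {"dx": 0.02,"dy": 0.01,"dz": 0,"rx": 0,"ry": 0,"rz": 0,"claw": 1}
    - {"dx": 0,"dy": 0,"dz": 0,"rx": 0,"ry": 0,"rz": 0,"claw": 1}
    - {"dx": 0,"dy": 0,"dz": 0,"rx": 0,"ry": 0,"rz": 0,"claw": 1}

```text
time_s: 4.6
ee_pos: [0.4332, 0.2046, 0.1294]
eef_rot: [-3.141, -0.0, 2.936]
force: [2.2, -3.4, -0.7]
grip_width: 0.0002
grip_force: 1.6
```

```bash
python3 - <<'E'
from h import *
w=wrist()
for nm,st,ce,x in comps(w,150):
    if nm=='red': k=np.nanmedian(x,axis=0); d=k[:2]-[.465,.2741]; print(k.round(4),np.hypot(*d), np.radians(14.1)+np.arctan2(-d[0],-d[1]))
print(telemetry.get_obs()['force'])
E
```

```text
[0.4126 0.2063 0.1364] 0.08569843219120445 0.9034754127382407
[0.4805 0.3944 0.1028] 0.12127511787589251 -2.7673579117331997
[ 2.9435953  -3.19454082 -0.29013379]
```

step_arm:
  plan:
    - {"dx": 0.02,"dy": 0.01,"dz": 0,"rx": 0,"ry": 0,"rz": 0,"claw": 1}
    - {"dx": 0,"dy": 0,"dz": 0,"rx": 0,"ry": 0,"rz": 0,"claw": 1}
    - {"dx": 0,"dy": 0,"dz": 0,"rx": 0,"ry": 0,"rz": 0,"claw": 1}

```text
time_s: 4.95
ee_pos: [0.4321, 0.2054, 0.1294]
eef_rot: [-3.141, 0.001, 2.936]
force: [7.2, -7.8, -1.6]
grip_width: 0.0005
grip_force: 4.5
```

The force has risen, so the lever is at its stop. Next I'll retrace the path, move clear and rise.

step_arm:
  plan:
    - {"dx": -0.12,"dy": -0.07,"dz": 0,"rx": 0,"ry": 0,"rz": 0,"claw": 1}
    - {"dx": -0.12,"dy": -0.04,"dz": 0,"rx": 0,"ry": 0,"rz": 0,"claw": 1}
    - {"dx": -0.12,"dy": 0,"dz": 0,"rx": 0,"ry": 0,"rz": 0,"claw": 1}
    - {"dx": -0.12,"dy": 0,"dz": 0,"rx": 0,"ry": 0,"rz": 0,"claw": 1}
    - {"dx": -0.12,"dy": 0.04,"dz": 0,"rx": 0,"ry": 0,"rz": 0,"claw": 1}
    - {"dx": -0.12,"dy": 0.04,"dz": 0,"rx": 0,"ry": 0,"rz": 0,"claw": 1}
    - {"dx": -0.15,"dy": 0,"dz": 0,"rx": 0,"ry": 0,"rz": 0,"claw": 1}
    - {"dx": -0.15,"dy": 0,"dz": 0,"rx": 0,"ry": 0,"rz": 0,"claw": 1}
    - {"dx": 0,"dy": 0,"dz": 0,"rx": 0,"ry": 0,"rz": 0,"claw": 1}
    - {"dx": 0,"dy": 0,"dz": -0.4,"rx": 0,"ry": 0,"rz": 0,"claw": 1}

```text
time_s: 5.95
ee_pos: [0.5286, 0.1815, 0.1649]
eef_rot: [-3.137, -0.009, 2.936]
force: [0.0, 0.2, 0.6]
grip_width: 0.0006
grip_force: 0.0
```

step_arm:
  plan:
    - {"dx": 0,"dy": 0,"dz": -0.35,"rx": 0,"ry": 0,"rz": 0,"claw": 1}
    - {"dx": 0,"dy": 0,"dz": 0,"rx": 0,"ry": 0,"rz": 0,"claw": 1}
    - {"dx": 0,"dy": 0,"dz": 0,"rx": 0,"ry": 0,"rz": 0,"claw": 1}

```text
time_s: 6.25
ee_pos: [0.5305, 0.1823, 0.2044]
eef_rot: [3.142, 0.0, 2.936]
force: [0.1, 0.4, -0.7]
grip_width: 0.0006
grip_force: 0.0
```

```bash
python3 - <<'E'
from h import *
p=wrist()
for nm,st,ce,x in comps(p,60):
    k=np.nanmedian(x,axis=0); d=k[:2]-[.465,.2741]
    if k[2]>.05: print(nm,ce,k.round(4),np.hypot(*d), np.radians(14.1)+np.arctan2(-d[0],-d[1]))
E
```

```text
red [323.99821747 189.3030303 ] [0.4868 0.1912 0.1367] 0.0856813201700379 -0.010672611191543752
blue [565.66918201 137.71234531] [0.4832 0.3491 0.1493] 0.07718856437321629 -2.657253682502569
blue [323.         350.67058824] [0.5279 0.1819 0.2566] 0.11161368297064739 -0.35216233964676014
```

The lever is back at rest, at about 0 rad. Now I'll hover over the cap.

step_arm:
  plan:
    - {"dx": 0.166,"dy": 0.321,"dz": 0,"rx": 0,"ry": 0,"rz": 0,"claw": 1}
    - {"dx": 0.166,"dy": 0.321,"dz": 0,"rx": 0,"ry": 0,"rz": 0,"claw": 1}
    - {"dx": 0.166,"dy": 0.321,"dz": 0,"rx": 0,"ry": 0,"rz": 0,"claw": 1}
    - {"dx": 0.166,"dy": 0.321,"dz": 0,"rx": 0,"ry": 0,"rz": 0,"claw": 1}
    - {"dx": 0.166,"dy": 0.321,"dz": 0,"rx": 0,"ry": 0,"rz": 0,"claw": 1}
    - {"dx": 0,"dy": 0,"dz": 0,"rx": 0,"ry": 0,"rz": 0,"claw": 1}
    - {"dx": 0,"dy": 0,"dz": 0,"rx": 0,"ry": 0,"rz": 0,"claw": 1}

```text
time_s: 7.0
ee_pos: [0.4815, 0.3563, 0.2028]
eef_rot: [-3.14, -0.002, 2.938]
force: [0.3, 0.9, 0.2]
grip_width: -0.0001
grip_force: 0.0
```

```bash
python3 - <<'E'
from h import *
p=wrist(); cv2.imwrite('pics/w3.png',p['img'][:,:,::-1])
for nm,st,ce,x in comps(p,60):
    k=np.nanmedian(x,axis=0)
    if k[2]>.05: print(nm,st,ce,k.round(4),np.nanpercentile(x[:,2],[10,25,50,75,90]).round(4))
E
```

```text
red [356 226  36  10 318] [374.33962264 230.11949686] [0.4822 0.3969 0.1027] [0.1016 0.1022 0.1027 0.1029 0.1033]
red [103 278  39  34 813] [121.77613776 294.6703567 ] [0.4858 0.1962 0.1319] [0.1146 0.1214 0.1319 0.1366 0.137 ]
blue [ 296  230   57   57 2017] [324.33465543 253.28557263] [0.4772 0.3574 0.1496] [0.1445 0.1471 0.1496 0.15   0.1502]
blue [561 239  39  10 106] [579.5754717  243.47169811] [0.5506 0.5986 0.0551] [0.0514 0.0523 0.0551 0.0583 0.0595]
```

View pics/w3.png

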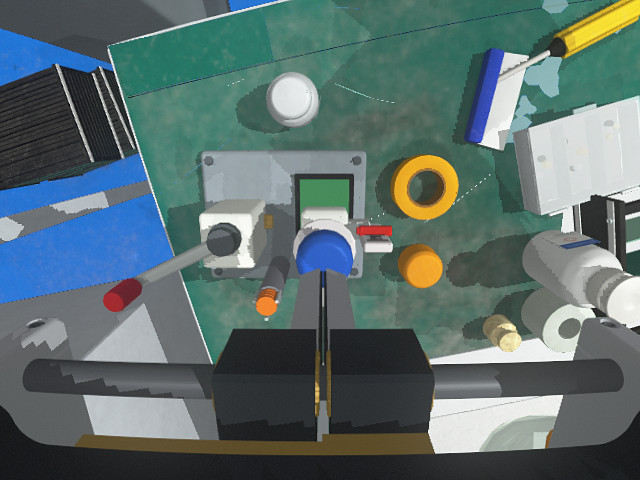

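The wrist view shows the fingertips over the cap at (324, 253) and the pointer bar at (374, 230). The bar's top is at about 0.1028 m, so the setting is about 17.8 mm and the target TCP z is about 0.149.

step_arm:
  plan:
    - {"dx": 0,"dy": 0,"dz": 0.16,"rx": 0,"ry": 0,"rz": 0,"claw": 1}
    - {"dx": 0,"dy": 0,"dz": 0.16,"rx": 0,"ry": 0,"rz": 0,"claw": 1}
    - {"dx": 0,"dy": 0,"dz": 0.05,"rx": 0,"ry": 0,"rz": 0,"claw": 1}
    - {"dx": 0,"dy": 0,"dz": 0.05,"rx": 0,"ry": 0,"rz": 0,"claw": 1}
    - {"dx": 0,"dy": 0,"dz": 0.04,"rx": 0,"ry": 0,"rz": 0,"claw": 1}
    - {"dx": 0,"dy": 0,"dz": 0.03,"rx": 0,"ry": 0,"rz": 0,"claw": 1}
    - {"dx": 0,"dy": 0,"dz": 0,"rx": 0,"ry": 0,"rz": 0,"claw": 1}
    - {"dx": 0,"dy": 0,"dz": 0,"rx": 0,"ry": 0,"rz": 0,"claw": 1}

```text
time_s: 7.85
ee_pos: [0.4827, 0.3559, 0.1562]
eef_rot: [3.142, 0.001, 2.936]
force: [-1.2, -5.0, 7.1]
grip_width: 0.0008
grip_force: 3.0
```

```bash
python3 - <<'E'
from h import *
p=wrist(); cv2.imwrite('pics/w4.png',cv2.resize(p['img'][170:290,260:420,::-1],None,fx=5,fy=5))
for nm,st,ce,x in comps(p,60):
    k=np.nanmedian(x,axis=0)
    if k[2]>.05: print(nm,st,ce,k.round(4),np.nanpercentile(x[:,2],[10,25,50,75,90]).round(4))
print(telemetry.get_obs()['ee_pos'],telemetry.get_obs()['force'])
E
```

```text
red [363 241  43  12 467] [384.50749465 246.13490364] [0.4822 0.3969 0.1026] [0.1014 0.1022 0.1026 0.1028 0.1032]
red [  64  303   45   42 1165] [ 85.57682403 322.81888412] [0.4853 0.197  0.1291] [0.1134 0.1196 0.1291 0.1361 0.1371]
blue [ 291  243   68   67 1838] [325.97932535 264.9445049 ] [0.4728 0.3592 0.1367] [0.1301 0.1344 0.1367 0.1385 0.1391]
blue [596 251  44  13 183] [617.03278689 257.34972678] [0.5505 0.5987 0.0563] [0.0525 0.0534 0.0563 0.0585 0.0597]
[0.48266923 0.35590026 0.15622118] [-0.81933415 -6.04547838  6.65191732]
```

View pics/w4.png

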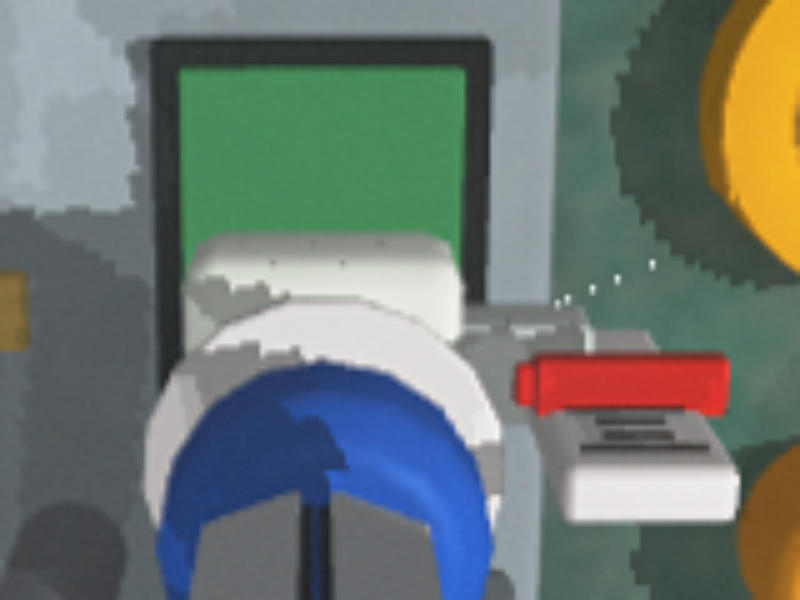

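The crop shows the fingertips square on the cap, with the ring still above the pointer (nose at about (525, 384)). About 7 mm remain.

step_arm:
  plan:
    - {"dx": 0,"dy": 0,"dz": 0.02,"rx": 0,"ry": 0,"rz": 0,"claw": 1}
    - {"dx": 0,"dy": 0,"dz": 0.02,"rx": 0,"ry": 0,"rz": 0,"claw": 1}
    - {"dx": 0,"dy": 0,"dz": 0.02,"rx": 0,"ry": 0,"rz": 0,"claw": 1}
    - {"dx": 0,"dy": 0,"dz": 0.01,"rx": 0,"ry": 0,"rz": 0,"claw": 1}
    - {"dx": 0,"dy": 0,"dz": 0,"rx": 0,"ry": 0,"rz": 0,"claw": 1}
    - {"dx": 0,"dy": 0,"dz": 0,"rx": 0,"ry": 0,"rz": 0,"claw": 1}

```text
time_s: 8.5
ee_pos: [0.4827, 0.356, 0.1496]
eef_rot: [3.141, 0.001, 2.936]
force: [-1.6, -5.6, 8.4]
grip_width: 0.0005
grip_force: 4.3
```

```bash
python3 - <<'E'
from h import *
p=wrist(); cv2.imwrite('pics/w5.png',cv2.resize(p['img'][180:300,260:420,::-1],None,fx=5,fy=5))
for nm,st,ce,x in comps(p,60):
    k=np.nanmedian(x,axis=0)
    if k[2]>.05: print(nm,st,ce,k.round(4),np.nanpercentile(x[:,2],[10,25,50,75,90]).round(4))
# ring: bright low-saturation pixels around plunger axis, radius 20.5-24 mm, z .09-.13
hs=cv2.cvtColor(p['img'],cv2.COLOR_RGB2HSV); zz=[]
for v in range(210,290):
    for u in range(270,380):
        if hs[v,u,1]<50 and hs[v,u,2]>110:
            x=world(p,u,v); r=np.hypot(x[0]-.482,x[1]-.3563)
            if .0205<r<.0235 and .085<x[2]<.13: zz.append(x[2])
print('ring top',len(zz),np.percentile(zz,[10,25,50,75,90]).round(4))
o=telemetry.get_obs();print(o['ee_pos'],o['force'],o['time_s'])
E
```

```text
red [364 244  44  12 483] [385.96687371 249.16977226] [0.4821 0.3969 0.1027] [0.1015 0.1023 0.1027 0.1028 0.103 ]
red [  64  307   39   44 1016] [ 82.34645669 325.93799213] [0.4852 0.1978 0.1253] [0.1129 0.118  0.1253 0.1331 0.1363]
blue [ 291  243   67   67 1841] [325.61108093 264.8685497 ] [0.4729 0.359  0.1301] [0.1237 0.1278 0.1301 0.1318 0.1324]
blue [600 254  40  12 167] [621.21556886 259.86826347] [0.5506 0.5978 0.0549] [0.0515 0.0524 0.0549 0.0583 0.0592]
ring top 569 [0.0862 0.0873 0.1008 0.1015 0.1018]
[0.48272671 0.35599801 0.14958424] [-1.76370567 -4.84413052  9.10315879] 8.55
```

View pics/w5.png

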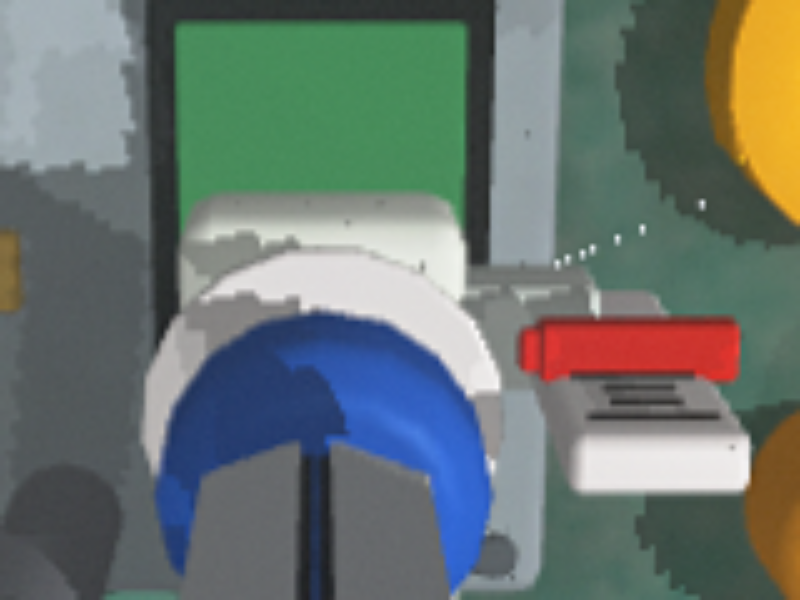

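The ring's mid height is about 0.100 m and the pointer's about 0.1003 m, so they are level. The crop agrees, with the ring rim beside the nose at (525, 350). I'll hold for 1 s and then hand in.

step_arm:
  plan:
    - {"dx": 0,"dy": 0,"dz": 0,"rx": 0,"ry": 0,"rz": 0,"claw": 1}
    - {"dx": 0,"dy": 0,"dz": 0,"rx": 0,"ry": 0,"rz": 0,"claw": 1}
    - {"dx": 0,"dy": 0,"dz": 0,"rx": 0,"ry": 0,"rz": 0,"claw": 1}
    - {"dx": 0,"dy": 0,"dz": 0,"rx": 0,"ry": 0,"rz": 0,"claw": 1}
    - {"dx": 0,"dy": 0,"dz": 0,"rx": 0,"ry": 0,"rz": 0,"claw": 1}
    - {"dx": 0,"dy": 0,"dz": 0,"rx": 0,"ry": 0,"rz": 0,"claw": 1}
    - {"dx": 0,"dy": 0,"dz": 0,"rx": 0,"ry": 0,"rz": 0,"claw": 1}
    - {"dx": 0,"dy": 0,"dz": 0,"rx": 0,"ry": 0,"rz": 0,"claw": 1}
    - {"dx": 0,"dy": 0,"dz": 0,"rx": 0,"ry": 0,"rz": 0,"claw": 1}
    - {"dx": 0,"dy": 0,"dz": 0,"rx": 0,"ry": 0,"rz": 0,"claw": 1}

```text
time_s: 9.55
ee_pos: [0.4827, 0.356, 0.1496]
eef_rot: [3.141, 0.001, 2.936]
force: [-2.8, -5.0, 9.0]
grip_width: 0.0004
grip_force: 4.3
```

```bash
python3 - <<'E'
from h import *
o=telemetry.get_obs(); print(o['ee_pos'],o['force'])
if abs(o['ee_pos'][2]-.1496)<.0015: print(hand_in())
E
```

```text
[0.48271906 0.35599883 0.14961426] [-2.75611608 -4.96251807  9.03851619]
the job is handed in; nothing more can be done
None
```

The job is handed in (no verdict was returned): I swung the feed lever to its stop and it sprang back to rest, and the plunger is held steady at about 9 N with its ring within about 0.5 mm of the pointer, by camera measurement.

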